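# Set out a delivered stack of well blocks at a pigment filling desk

### The arm

A 6-joint arm with a two-finger parallel gripper is mounted at the origin on the work surface. World frame = base frame: x ahead of the robot, y to its left, z up, the work surface at z = 0. Lengths are in m, angles in rad, forces in N, time in s.
With the tool pointing down it reaches from about 0.3 to 0.75 m from the base axis. Payload 8.5 kg.
Tool frame: the origin (TCP) lies midway between the tips of the shut fingers; the grasp point (between the pads) lies 19 mm behind it; z points along the fingers, y is the direction in which the jaws open and shut (so a half turn about z gives the same grasp; the last joint's range is limited). The gripper opens to 88 mm and grips with 3 to 60 N. Pads are 18 mm wide; open, the fingers measure 123 mm over their backs; the gripper's body (75 mm by 187 mm) begins 45 mm behind the grasp point.
Start: joints at [-1.535, 0.381, 1.297, -0, 1.464, -0.215], TCP at [0.136, -0.533, 0.239] pointing down, gripper open.
Joint ranges: [-3.11, 3.11], [-0.89, 2.33], [0.22, 2.48], [-1.42, 4.56], [0.17, 2.85], [-2.88, 2.88]. Speed limits (rad/s): [2.39, 2.39, 3.14, 3.14, 3.14, 3.14].

### API

Orientations are given as a unit quaternion [x, y, z, w].
In Python, from station import r gives the robot as it stands.
- The arm moves only by the tool move_arm, never from a script. Its argument "rows" is a list of rows, each an object with "slide": the shift along the world's x, y, z in mm, a list of three; "yaw": the turn about the world's z in degrees. In form: [{"slide": [tx, ty, tz], "yaw": yaw}, ...]. A call has 1 to 12 rows; each row shifts and turns the commanded pose from where the row before left it; what a row does not reach is not made up. A row lasts 1/8 s, in which the tool goes at most 62.5 mm and 10.7 degrees, less where a joint would pass 70% of its speed; a pose out of reach is approached as far as the arm can. A call is refused whole if a number of a shift passes 62.5 or a number of a turn 10.7, either way. A call with a gripper value outside its range is refused whole. "claw" is the opening, from 0 (shut) to 1 (fully open), set as the call begins (left out, the last holds). The fingers move at their own pace and stop on an object; the grip force is fixed at half the most. Time passes only in rows, so rows that do not move let the fingers close. It gives the time, the measured TCP pose, the force and the opening at its end, in the units of the state.
- r.get_obs(): the state, without advancing time (a new reading comes with each control period).
- r.camera(name): name is "scene" or "top"; returns a dict with "pixels" (420x560x3 uint8, red, green, blue), "fx", "fy", "cx", "cy" (pixels), "D" ([k1, k2, p1, p2, k3] as OpenCV has them; the pictures are not rectified), "extrinsics" (4x4, takes a point from camera to world coordinates). Camera axes: x right, y up, looking along -z (the intrinsics and any distortion apply to the point x, -y, -z); pixel columns grow to the right and rows downward; lengths in m; the calibration is good to about 2 mm. A picture is of the moment at which its call begins. There is no depth.
- r.close_job(): hands the job in, once; it reports no verdict.
Trained networks look in a picture, given as the dict that the camera call returned (one of the last four; its "shot" number tells which), for a name from the list of things; names that differ only in an ending like _2 or _b are one class to them, and where a whole thing is asked for, a point or a joint stands for the part that bears it (a point fixed in the world has none). Each returns a list of dicts, best first, with "score" (0 to 1); they miss things now and then, are a little off and sometimes report something else, mostly with a low value. They report only what shows in the picture. A call takes as long as a camera call.
- r.recognise(picture, thing): "extent" ([left, top, right, bottom] as shares, 0 to 1, of the picture: columns of its width, rows of its height, round what is visible of it).
- r.pinpoint(picture, thing): "xy" ([column, row] as shares, 0 to 1, of the picture: columns of its width, rows of its height: a listed point, or the origin of a listed thing).
The state is a dict: "t": time; "q": joint angles; "qvel": joint speeds; "tau": joint torques, N m; "eef_pos": TCP position; "ee_rot": TCP orientation; "force": force on the tool from outside, world axes, zero at the start; "wrist_torque": the same for the moment, N m; "grip_width": finger opening in m.
Only numpy, scipy, OpenCV 4.12 (cv2) and the standard library are available. Lean on these libraries where they do the work, as an engineer would, in place of code of your own. Each camera call takes 0.05 s, during which the arm holds its last target. There are 200 camera calls.

### The job

First turn the carousel by its upright post until its round bay lines up with the pointer on the carousel's base. Then take the stack apart from the top: stand the steel cup in the carousel's round bay, and set each grey well block flat inside the black-rimmed tray of its own length. Keep everything upright on the way, leave the bay at the pointer, and let go of everything at the end.

Things in the scene. Friction and masses are not known exactly. Their poses are not given: they have to be found in the camera images.
- cup_mid (a point): centre (half-way up, 21 mm above its underside) of the round open steel mixing cup, 52 mm outside diameter, 42 mm high, straight sides, 0.11 kg. At the start it stands on top of the stack, on the short block.
- block_short_mid (a point): centre (half-way up, 19 mm above its underside) of the short grey plastic well block, an open-topped moulded box of 2 x 2 square-cornered wells, 60 mm long (its x axis), 50 mm wide (y), 38 mm high, about 0.1 kg. At the start it stands in the stack under the cup, on the middle block.
- block_mid_mid (a point): centre (half-way up, 19 mm above its underside) of the middle grey plastic well block, an open-topped moulded box of 2 x 3 square-cornered wells, 90 mm long (its x axis), 50 mm wide (y), 38 mm high, about 0.1 kg. At the start it stands in the stack under the short block, on the long block.
- block_long_mid (a point): centre (half-way up, 19 mm above its underside) of the long grey plastic well block, an open-topped moulded box of 2 x 4 square-cornered wells, 120 mm long (its x axis), 50 mm wide (y), 38 mm high, about 0.1 kg. At the start it stands on the table, at the bottom of the stack.
- tray_short: fixed shallow locating tray with a bare aluminium floor and a black rim, for the short block. Origin: centre of its underside, on the table; x along its length. Floor 4 mm above the table, rim top 10 mm above the table, inside 76 mm (x) by 66 mm (y), so the block has 8 mm play all round; outside 84 by 74 mm.
- tray_mid: fixed shallow locating tray with a bare aluminium floor and a black rim, for the middle block. Origin: centre of its underside, on the table; x along its length. Floor 4 mm above the table, rim top 10 mm above the table, inside 106 mm (x) by 66 mm (y), so the block has 8 mm play all round; outside 114 by 74 mm.
- tray_long: fixed shallow locating tray with a bare aluminium floor and a black rim, for the long block. Origin: centre of its underside, on the table; x along its length. Floor 4 mm above the table, rim top 10 mm above the table, inside 136 mm (x) by 66 mm (y), so the block has 8 mm play all round; outside 144 by 74 mm.
- carousel (a joint): turn of the white carousel disc (radius 105 mm, top 22 mm above the table) about its upright axis, rad, growing anticlockwise seen from above; 0 when the round bay is exactly at the pointer (a black tab with a small steel cone at its tip, fixed to the base and reaching 37 mm out beyond the disc's edge). It starts at -1.4 to -0.7 and can go from -1.6 to 0.6. It turns easily (about 1 N at the post) and stays where it is left.
- round_bay (a point): centre of the floor of the round bay (the only round one; the two square bays, 40 mm, with 10 mm rims stay empty), on the disc's top face. The bay is a ring rim 10 mm high above the disc, 68 mm inside and 76 mm outside diameter, so the cup has 8 mm play all round. The point turns with the disc: its x axis points from the bay to the disc's axis, which is 60 mm away; z is up.
- post_top (a point): centre of the top of the upright steel post fixed on the disc for turning it: 14 mm diameter, standing 50 mm above the disc (top 72 mm above the table), 90 mm from the disc's axis. It turns with the disc. Anticlockwise as seen from above is towards the pointer.

How it is judged:
On the way, in this order (a step that is already met when the one before it is completed fails the run):
1. the carousel's round bay is turned to the pointer (value of joint carousel between -0.15 and 0.15 rad), for 0.2 s.
2. the cup stands in the round bay, which is at the pointer (all of step 1 and horizontal distance between cup_mid and round_bay below 0.013 m and z of cup_mid in the frame of round_bay below 0.026 m and angle between cup_mid's own z axis and vertical below 0.12 rad), for 0.2 s.
At the end, for the whole second after the job is handed in: The round bay is within 0.15 rad of the pointer, the cup stands upright on the bay's floor inside its rim (within 13 mm of the bay's centre), each block stands flat on the floor of the tray of its own length (centre within 15 mm of the tray's centre), all are at rest (all of step 2 and horizontal distance between block_long_mid and tray_long below 0.015 m and z of block_long_mid in the frame of tray_long below 0.028 m and angle between each of block_long_mid, block_mid_mid, block_short_mid's own z axis and vertical below 0.12 rad and horizontal distance between block_mid_mid and tray_mid below 0.015 m and z of block_mid_mid in the frame of tray_mid below 0.028 m and horizontal distance between block_short_mid and tray_short below 0.015 m and z of block_short_mid in the frame of tray_short below 0.028 m and linear speed of each of cup, block_long, block_mid, block_short below 0.02 m/s and velocity of joint carousel between -0.05 and 0.05 rad/s); the robot touches nothing.
It fails at once if the cup or a block is tipped more than 40 degrees (angle between any of cup_mid, block_long_mid, block_mid_mid, block_short_mid's own z axis and vertical above 0.7 rad).
It also fails if it takes over 128 s, if anything falls off the work surface, if the arm or the gripper's body presses on something with over 40 N, if the wrist force passes 120 N, or if a joint passes its speed limit or range.

## Working session

There is one attempt and no reset: what is moved stays moved. The work goes in short steps, Python scripts to look and compute and a tool call to move; the robot and the scene stay as the last step left them, time stands still between calls to the robot, and variables do not carry over. Pictures are saved under pics/ and viewed, about 12 in all and at most 16, crops included, and the job is handed in when it is done.

Besides the shell and the picture viewer there is one more tool, called after "Request:" by a JSON object that holds its "method" and its "body". move_arm: Moves the arm, as the interface text tells. Its arguments: {"type":"object","properties":{"rows":{"type":"array","items":{"type":"object","properties":{"slide":{"type":"array","items":{"type":"number"}},"yaw":{"type":"number"}}}},"claw":{"type":"number"}},"required":["rows"]}

```bash
mkdir -p pics
cat > h.py <<'E'
import numpy as np, cv2
from station import r
H,W=420,560
def ray(c,xy):
    K=np.array([[c["fx"],0,c["cx"]],[0,c["fy"],c["cy"]],[0,0,1.]])
    p=cv2.undistortPoints(np.array([[[xy[0]*W,xy[1]*H]]],float),K,np.array(c["D"],float))[0,0]
    E=np.array(c["extrinsics"]); d=E[:3,:3]@np.array([p[0],-p[1],-1.]); return E[:3,3],d
def atz(c,xy,z):
    o,d=ray(c,xy); return o+d*(z-o[2])/d[2]
def proj(c,P):
    E=np.linalg.inv(np.array(c["extrinsics"])); P=np.asarray(P,float).reshape(-1,3)
    q=P@E[:3,:3].T+E[:3,3]; q=q*[1,-1,-1]
    K=np.array([[c["fx"],0,c["cx"]],[0,c["fy"],c["cy"]],[0,0,1.]])
    return cv2.projectPoints(q.reshape(-1,1,3),np.zeros(3),np.zeros(3),K,np.array(c["D"],float))[0][:,0]
def save(c,n): cv2.imwrite(f"pics/{n}.png",c["pixels"][:,:,::-1])
E
cat > a.py <<'E'
from h import *
Z=dict(cup_mid=.135,block_short_mid=.095,block_mid_mid=.057,block_long_mid=.019,tray_short=0,tray_mid=0,tray_long=0,round_bay=.022,post_top=.072,carousel=0.022)
np.set_printoptions(precision=4,suppress=True)
for n in("top","scene"):
    c=r.camera(n); save(c,n+"0"); print(n,np.array(c["extrinsics"])[:3,3])
    for t,z in Z.items():
        for p in r.pinpoint(c,t)[:2]: print(t,round(p["score"],2),np.array(p["xy"])*[W,H],atz(c,p["xy"],z))
o=r.get_obs(); print(o["eef_pos"],o["ee_rot"],o["t"])
E
python3 a.py
```

```text
top [ 0.4273 -0.0028  1.351 ]
cup_mid 0.72 [286.72 211.68] [0.5024 0.0099 0.135 ]
block_short_mid 0.66 [290.08 214.62] [0.4966 0.0014 0.095 ]
block_mid_mid 0.66 [290.08  210.504] [0.5102 0.0013 0.057 ]
block_mid_mid 0.57 [286.888 214.998] [0.4979 0.0105 0.057 ]
tray_short 0.74 [373.8   205.884] [ 0.5205 -0.2434  0.    ]
tray_mid 0.8 [415.184 209.916] [ 0.5054 -0.3657  0.    ]
tray_long 0.91 [337.12  202.104] [ 0.5345 -0.1363  0.    ]
round_bay 0.57 [176.4  231.42] [0.4615 0.3323 0.022 ]
round_bay 0.55 [288.12  213.906] [0.5029 0.0072 0.022 ]
post_top 0.86 [184.912 197.82 ] [0.5535 0.2938 0.072 ]Traceback (most recent call last):
  File "a.py", line 7, in <module>
    for p in r.pinpoint(c,t)[:2]: print(t,round(p["score"],2),np.array(p["xy"])*[W,H],atz(c,p["xy"],z))
             ~~~~~~~~~~^^^^^
ValueError: it knows: block_long_mid, block_mid_mid, block_short_mid, cup_mid, post_top, round_bay, tray_long, tray_mid, tray_short
```

```bash
sed -i 's/,carousel=0.022//' a.py; python3 a.py | sed -n '/scene/,$p'; python3 -c "
import cv2
a=cv2.imread('pics/top0.png');cv2.imwrite('pics/top0c.png',cv2.resize(a[120:300,100:460],None,fx=2.2,fy=2.2,interpolation=3))"
```

```text
scene [1.0164 0.9398 0.8678]
cup_mid 0.95 [270.816 196.896] [0.5042 0.0162 0.135 ]
block_mid_mid 0.79 [270.48  222.012] [0.5047 0.0172 0.057 ]
block_long_mid 0.82 [268.688 232.596] [0.5067 0.0119 0.019 ]
tray_short 0.76 [222.208 188.118] [ 0.5178 -0.2629  0.    ]
tray_short 0.35 [270.592 231.714] [ 0.4889 -0.0098  0.    ]
tray_mid 0.94 [215.488 171.402] [ 0.4977 -0.3601  0.    ]
tray_long 0.57 [234.528 210.294] [ 0.5332 -0.1431  0.    ]
round_bay 0.59 [352.576 305.004] [0.4656 0.332  0.022 ]
round_bay 0.55 [217.112 171.906] [ 0.5076 -0.3221  0.022 ]
[ 0.1365 -0.5328  0.2387] [ 0.9922  0.1251 -0.     -0.    ] 1.5
```

View pics/top0c.png

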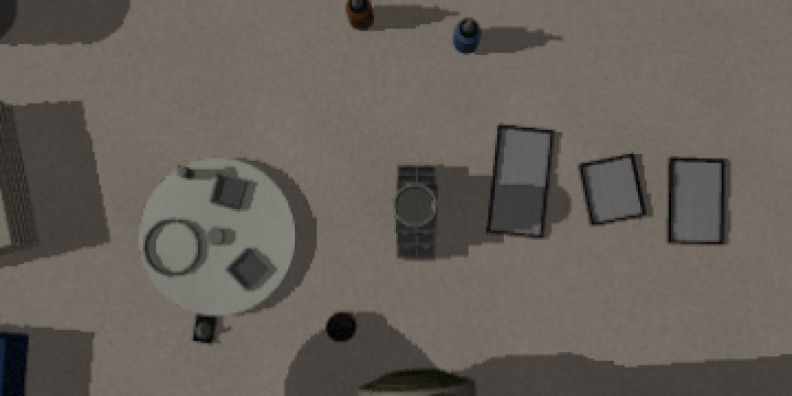

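View pics/scene0.png

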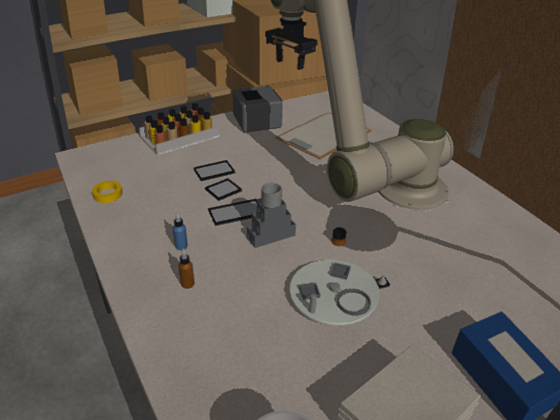

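The top view has +x up and +y left. The disc is at crop (217,237), the bay at (175,247), the post at (186,171) and the pointer at (205,328), so it needs roughly +1.2 rad. The stack is at (415,210). The long, short and mid trays are at (520,180), (612,190) and (697,200).

Next I'll fit the trays, disc and stack more precisely.

```bash
cat > b.py <<'E'
from h import *
from scipy.optimize import minimize
from scipy.ndimage import map_coordinates
np.set_printoptions(precision=4,suppress=True)
c=r.camera("top"); g=cv2.cvtColor(c["pixels"],cv2.COLOR_RGB2GRAY).astype(float)
s=r.camera("scene"); gs=cv2.cvtColor(s["pixels"],cv2.COLOR_RGB2GRAY).astype(float)
def samp(c,g,P):
    p=proj(c,P); return map_coordinates(g,[p[:,1]-.0,p[:,0]-.0],order=1)
def rect(x,y,a,l,w,z,n=60):
    t=np.linspace(-1,1,n); e=np.ones(n)
    q=np.r_[np.c_[t*l/2,e*w/2],np.c_[t*l/2,-e*w/2],np.c_[e*l/2,t*w/2],np.c_[-e*l/2,t*w/2]]
    R=np.array([[np.cos(a),-np.sin(a)],[np.sin(a),np.cos(a)]])
    q=q@R.T+[x,y]; return np.c_[q,np.full(len(q),z)]
def fit(c,g,x0,l):
    best=None
    for a in np.radians(np.arange(-30,31,5)):
        f=lambda v: samp(c,g,rect(*v,l+.004*2-.004,.070,.010)).mean()
        for dx in(-.006,.006):
            m=minimize(f,[x0[0]+dx,x0[1]+dx,a],method="Nelder-Mead",options=dict(initial_simplex=np.array([[x0[0]+dx,x0[1],a],[x0[0],x0[1]+.008,a],[x0[0],x0[1]-.004,a+.08],[x0[0]+.008,x0[1],a-.05]])))
            if best is None or m.fun<best.fun:best=m
    return best
for n,x0,l in(("long",(.535,-.138),.136),("short",(.52,-.245),.076),("mid",(.505,-.363),.106)):
    for nm,C,G in(("top",c,g),("scene",s,gs)):
        m=fit(C,G,x0,l); print(n,nm,m.x[:2],np.degrees(m.x[2]),m.fun)
# disc
R=0.105;t=np.linspace(0,2*np.pi,180)
def f(v):
    P=lambda rr:np.c_[v[0]+rr*np.cos(t),v[1]+rr*np.sin(t),np.full(180,.022)]
    return samp(c,g,P(R+.004)).mean()-samp(c,g,P(R-.004)).mean()
best=min((minimize(f,[.47+i,.27+j],method="Nelder-Mead",options=dict(initial_simplex=[[.47+i,.27+j],[.48+i,.27+j],[.47+i,.28+j]])) for i in(-.01,0,.01) for j in(-.01,0,.01)),key=lambda m:m.fun)
print("disc",best.x,best.fun)
crops=[cv2.resize(C["pixels"][y:y+60,x:x+60],(390,390),interpolation=3) for C,x,y in((c,259,182),(s,238,180))]
cv2.imwrite("pics/stk.png",np.hstack(crops)[:,:,::-1])
# pointer tab
for uv in((193.2,269.5),): print("ptr",atz(c,(uv[0]/W,uv[1]/H),.0))
E
python3 b.py
```

```text
long top [ 0.5343 -0.1327] -7.9804895619102645 30.381880967281344
long scene [ 0.537  -0.1265] -7.642318726899384 28.33725112147716
short top [ 0.5197 -0.254 ] 9.402407720919534 28.864589684051975
short scene [ 0.5227 -0.2468] 9.511331038663034 22.849969965752813
mid top [ 0.5016 -0.366 ] -2.6225268269373982 25.635061894374726
mid scene [ 0.5045 -0.3579] -3.6164760045002557 26.817701247683164
disc [0.4725 0.2697] -35.38616917738845
ptr [0.3491 0.2901 0.    ]
```

View pics/stk.png

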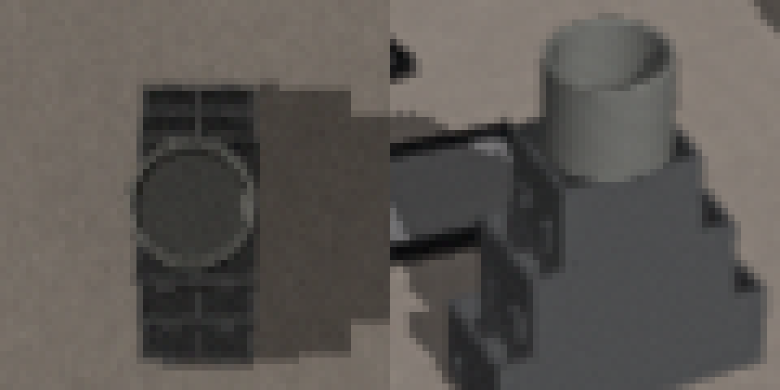

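Request:
{"method": "move_arm", "body": {"rows": [{"slide":[29,58,0]},{"slide":[29,58,0]},{"slide":[29,58,0]},{"slide":[29,58,0]},{"slide":[29,58,0]},{"slide":[29,58,0]},{"slide":[29,58,0]},{"slide":[29,58,0]},{"slide":[29,58,0]},{"slide":[29,58,0]},{"slide":[29,58,0]},{"slide":[29,58,0]}], "claw": 0.4}}

```text
invalid input at $.rows[0]: expected keys slide, yaw
```

Request:
{"method": "move_arm", "body": {"rows": [{"slide":[24,44,-20],"yaw":2},{"slide":[24,44,-20]},{"slide":[24,44,-40]},{"slide":[0,0,-40]},{"slide":[0,0,0]},{"slide":[0,0,0]}]}}

```text
invalid input at $.rows[1]: expected keys slide, yaw
```

```bash
cat > v.py <<'E'
from h import *
import sys
# v.py name cx cy z half : crops of both views centred at a world point
n,x,y,z,h=sys.argv[1],*map(float,sys.argv[2:6]); h=int(h); o=[]
for k in("top","scene"):
    c=r.camera(k); u,v=proj(c,[x,y,z])[0].astype(int)
    u=min(max(u,h),W-h);v=min(max(v,h),H-h)
    im=cv2.resize(c["pixels"][v-h:v+h,u-h:u+h],(400,400),interpolation=3); print(k,u-h,v-h,400/(2*h)); o.append(im)
cv2.imwrite(f"pics/{n}.png",np.hstack(o)[:,:,::-1])
b=r.get_obs();print(b["t"],np.round(b["eef_pos"],4),np.round(b["ee_rot"],3),np.round(b["force"],1),b["grip_width"])
E
python3 v.py p1 .556 .295 .072 60
```

```text
top 124 136 3.3333333333333335
scene 251 232 3.3333333333333335
1.7 [ 0.1365 -0.5328  0.2388] [0.992 0.125 0.    0.   ] [-0.1 -0.2  0.6] 0.08834814347457817
```

View pics/p1.png

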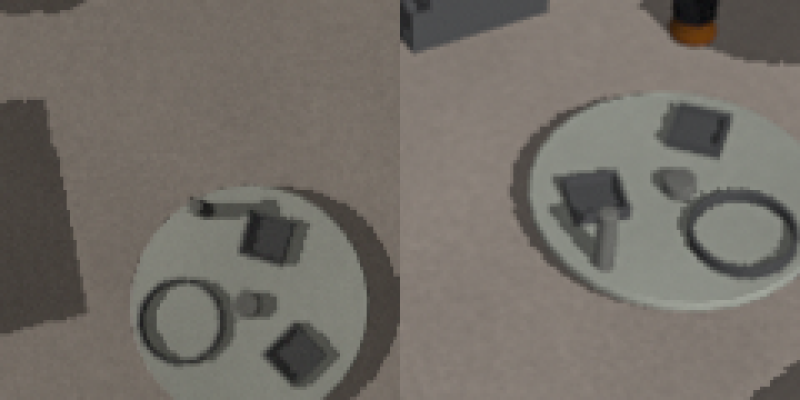

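The view shows the disc unmoved and the post top at about top px (184,198) and scene px (314,297). The moves were refused because yaw is mandatory.

Request:
{"method": "move_arm", "body": {"rows": [{"slide":[29,58,0],"yaw":0},{"slide":[29,58,0],"yaw":0},{"slide":[29,58,0],"yaw":0},{"slide":[29,58,0],"yaw":0},{"slide":[29,58,0],"yaw":0},{"slide":[29,58,0],"yaw":0},{"slide":[29,58,0],"yaw":0},{"slide":[29,58,0],"yaw":0},{"slide":[29,58,0],"yaw":0},{"slide":[29,58,0],"yaw":0},{"slide":[29,58,0],"yaw":0},{"slide":[29,58,0],"yaw":0}], "claw": 0.4}}

```text
t: 3.2
eef_pos: [0.4726, 0.1403, 0.2389]
ee_rot: [0.992, 0.125, 0.0, 0.0]
force: [1.2, -1.1, 0.3]
grip_width: 0.0352
```

Request:
{"method": "move_arm", "body": {"rows": [{"slide":[24,44,-20],"yaw":2},{"slide":[24,44,-20],"yaw":0},{"slide":[24,44,-40],"yaw":0},{"slide":[0,0,-40],"yaw":0},{"slide":[0,0,0],"yaw":0},{"slide":[0,0,0],"yaw":0}]}}

```text
t: 3.95
eef_pos: [0.544, 0.2688, 0.1215]
ee_rot: [0.99, 0.142, 0.001, -0.0]
force: [0.4, 0.6, 1.2]
grip_width: 0.0352
```

```bash
python3 v.py p2 .556 .295 .072 40; python3 -c "
from h import *
c=r.camera('scene');print(atz(c,(314/W,296.5/H),.072),atz(c,(311.6/W,311.5/H),.022))
print(proj(c,[r.get_obs()['eef_pos']]))
c=r.camera('top');print(proj(c,[r.get_obs()['eef_pos'],[.556,.295,.072]]))
E='' "
```

```text
top 144 156 5.0
scene 271 252 5.0
4.05 [0.5441 0.2687 0.122 ] [ 0.99   0.142  0.002 -0.   ] [ 0.2  0.  -0. ] 0.03506863573492248
[0.55668251 0.30751737 0.072     ] [0.55708978 0.30433587 0.022     ]
[[310.83934051 266.66026295]]
[[189.91078522 199.42468908]
 [184.47980497 196.93931917]]
```

View pics/p2.png

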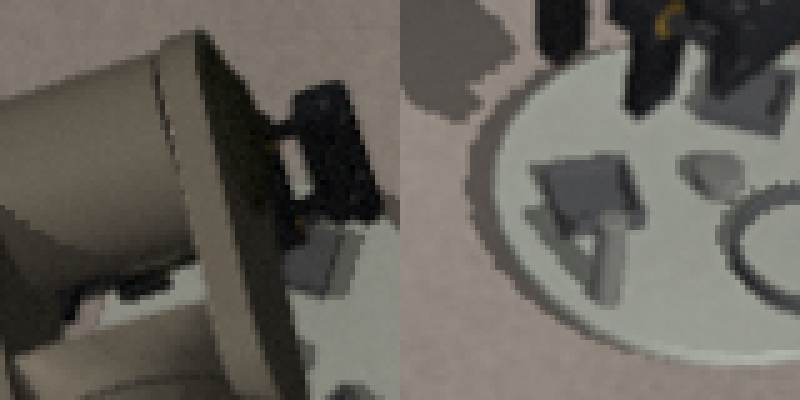

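The scene view puts the finger tips where they were predicted, and the post top at about (0.557,0.307). Combined with the light tip of the post in the top view, I take it at (0.558,0.303), which is 91 mm from the disc centre and so consistent with the given 90 mm.

Request:
{"method": "move_arm", "body": {"rows": [{"slide":[14,34,0],"yaw":5},{"slide":[0,0,0],"yaw":0},{"slide":[0,0,-20],"yaw":0},{"slide":[0,0,-20],"yaw":0},{"slide":[0,0,-20],"yaw":0},{"slide":[0,0,-18],"yaw":0},{"slide":[0,0,0],"yaw":0},{"slide":[0,0,0],"yaw":0}]}}

```text
t: 5.15
eef_pos: [0.5577, 0.3027, 0.0429]
ee_rot: [0.983, 0.185, 0.001, -0.0]
force: [0.3, -0.3, -0.4]
grip_width: 0.0354
```

```bash
python3 v.py p3 .556 .295 .072 40
```

```text
top 144 156 5.0
scene 271 252 5.0
5.25 [0.5577 0.3029 0.0429] [ 0.983  0.185  0.001 -0.   ] [-0.1  0.   0. ] 0.03497765515962648
```

View pics/p3.png

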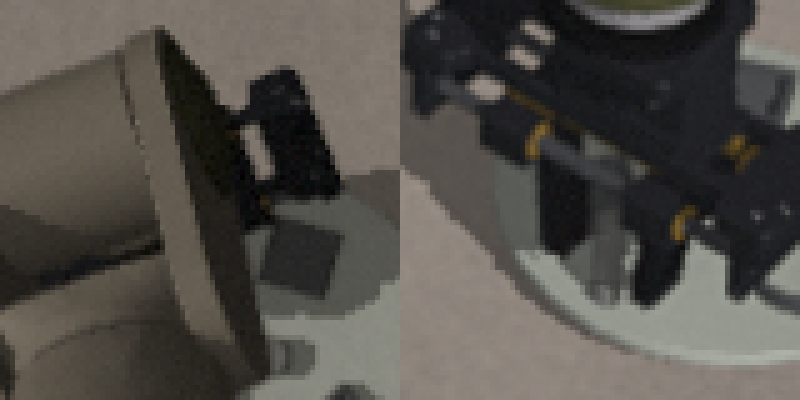

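Request:
{"method": "move_arm", "body": {"rows": [{"slide":[0,0,0],"yaw":0},{"slide":[0,0,0],"yaw":0},{"slide":[-6.4,13.2,0],"yaw":9.25},{"slide":[-8.5,12,0],"yaw":9.25},{"slide":[-10.3,10.5,0],"yaw":9.25},{"slide":[-11.8,8.7,0],"yaw":9.25},{"slide":[-13.1,6.7,0],"yaw":9.25},{"slide":[-14,4.5,0],"yaw":9.25},{"slide":[-14.5,2.2,0],"yaw":9.25},{"slide":[-14.7,-0.2,0],"yaw":9.25},{"slide":[0,0,0],"yaw":0},{"slide":[0,0,0],"yaw":0}], "claw": 0.24}}

```text
t: 6.75
eef_pos: [0.4646, 0.3606, 0.0419]
ee_rot: [0.674, 0.738, 0.0, 0.0]
force: [-1.1, -0.3, -0.6]
grip_width: 0.021
```

```bash
cat > car.py <<'E'
from h import *
for k in("top","scene"):
    c=r.camera(k)
    for p in r.pinpoint(c,"round_bay")[:2]:
        P=atz(c,p["xy"],.022); d=P[:2]-[.4725,.2697]; print(k,p["score"],P,np.degrees(np.arctan2(d[1],d[0])),np.hypot(*d))
    for p in r.pinpoint(c,"post_top")[:2]: print(k,p["score"],atz(c,p["xy"],.072))
E
python3 car.py; python3 v.py p4 .45 .28 .022 60
```

```text
top 0.59 [0.41431055 0.2707951  0.022     ] 178.92184328098315 0.058199750367546266
top 0.68 [0.46648521 0.3516581  0.072     ]
scene 0.73 [0.41966903 0.2787514  0.022     ] 170.27804366306927 0.05360073581284383
scene 0.63 [0.45908742 0.35578051 0.072     ]
top 134 174 3.3333333333333335
scene 285 228 3.3333333333333335
7.15 [0.4641 0.3605 0.0417] [ 0.673  0.739 -0.    -0.   ] [ 1.1 -0.3 -0.6] 0.02116772187584031
```

View pics/p4.png

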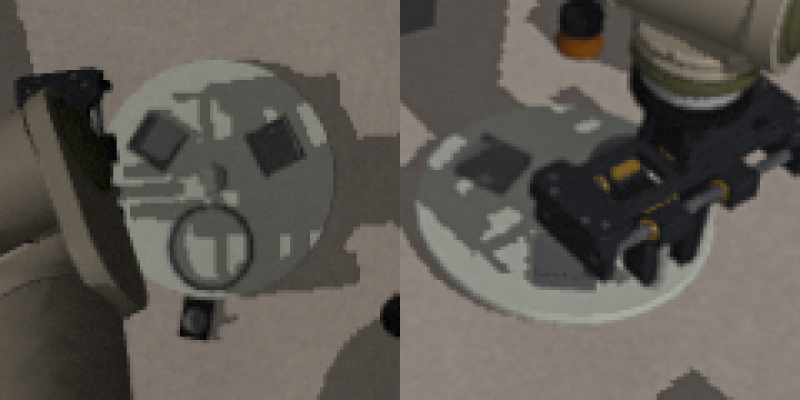

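Request:
{"method": "move_arm", "body": {"rows": [{"slide":[0,0,0],"yaw":0},{"slide":[0,0,0],"yaw":0},{"slide":[0,0,40],"yaw":0},{"slide":[0,0,60],"yaw":0},{"slide":[0,-50,60],"yaw":-10.5},{"slide":[0,-50,30],"yaw":-10.5},{"slide":[0,-50,10],"yaw":-10.5},{"slide":[0,-20,0],"yaw":-10.5},{"slide":[0,0,0],"yaw":-10.5},{"slide":[0,0,0],"yaw":-10.5},{"slide":[0,0,0],"yaw":-10.5},{"slide":[0,0,0],"yaw":-10.5}], "claw": 0.5}}

```text
t: 8.65
eef_pos: [0.4639, 0.2005, 0.2298]
ee_rot: [0.995, 0.096, -0.0, -0.0]
force: [-0.1, -0.2, -0.2]
grip_width: 0.0437
```

```bash
cat > ring.py <<'E'
from h import *
from scipy.optimize import minimize
from scipy.ndimage import map_coordinates
np.set_printoptions(precision=4,suppress=True)
t=np.linspace(0,2*np.pi,180)
def samp(c,g,P): p=proj(c,P); return map_coordinates(g,[p[:,1],p[:,0]],order=1)
def circ(v,R,z): return np.c_[v[0]+R*np.cos(t),v[1]+R*np.sin(t),np.full(180,z)]
def best(f,x0,d):
    return min((minimize(f,np.add(x0,[i,j]),method="Nelder-Mead",options=dict(initial_simplex=np.add(x0,[i,j])+np.array([[0,0],[.006,0],[0,.006]]))) for i in(-d,0,d) for j in(-d,0,d)),key=lambda m:m.fun)
def disc(c,g,x0): return best(lambda v:np.median(samp(c,g,circ(v,.108,.022))-samp(c,g,circ(v,.1015,.022))),x0,.008)
def ring(c,g,x0): return best(lambda v:samp(c,g,circ(v,.036,.032)).mean(),x0,.008)
if __name__=="__main__":
    for k in("top","scene"):
        c=r.camera(k); g=cv2.cvtColor(c["pixels"],cv2.COLOR_RGB2GRAY).astype(float)
        d=disc(c,g,(.473,.272)); b=ring(c,g,(.415,.275)); e=b.x-d.x
        print(k,"disc",d.x,d.fun,"bay",b.x,b.fun,np.degrees(np.arctan2(e[1],e[0])),np.hypot(*e))
E
python3 ring.py; python3 car.py;python3 v.py p5 .42 .28 .022 45
```

```text
top disc [0.4723 0.2669] -15.259200781014606 bay [0.4133 0.2696] 69.34522040198196 177.36172942438256 0.0591478539196441
scene disc [0.4752 0.2726] -36.58506291525816 bay [0.4184 0.2768] 67.39852205453501 175.76334694913768 0.05695452706194276
top 0.61 [0.41932682 0.2728119  0.022     ] 176.65065197003426 0.05326416669832312
top 0.21 [0.50535799 0.01407882 0.022     ] -82.67526635789535 0.25772433520592264
scene 0.89 [0.41157255 0.27479125 0.022     ] 175.2233174180087 0.06113980158990222
scene 0.66 [0.46872636 0.36109801 0.072     ]
scene 0.57 [ 0.45446757 -0.07363982  0.072     ]
top 149 200 4.444444444444445
scene 310 238 4.444444444444445
9.15 [0.464  0.2005 0.2298] [ 0.995  0.1    0.    -0.   ] [-0.4 -0.6 -0.5] 0.04419113142789672
```

View pics/p5.png

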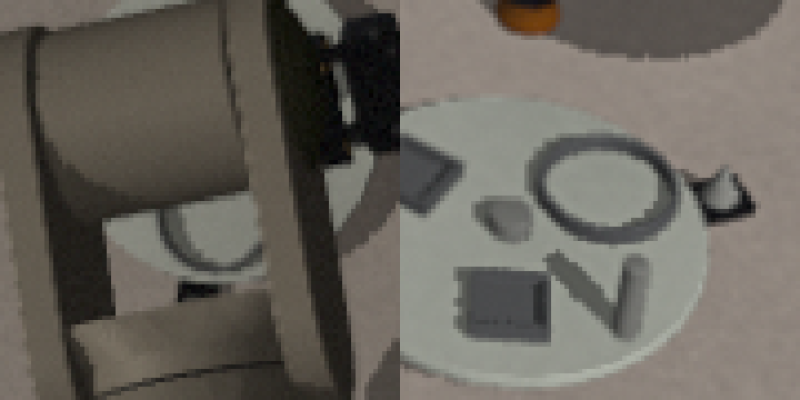

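```bash
python3 -c "
from h import *
c=r.camera('scene')
for uv,z in(((382.9,282.3),.0),((382.9,282.3),.01),((382.5,275.8),.02),((382.5,275.8),.03)):
  P=atz(c,(uv[0]/W,uv[1]/H),z);d=P[:2]-[.4752,.2726];print(z,P,np.degrees(np.arctan2(d[1],d[0])),np.hypot(*d))
c=r.camera('top')
for z in(0,.01,.02):
  P=atz(c,(193.1/W,269.4/H),z);d=P[:2]-[.4723,.2685];print(z,P,np.degrees(np.arctan2(d[1],d[0])),np.hypot(*d))
"
```

```text
0.0 [0.34208334 0.29063245 0.        ] 172.28547060610995 0.13433247350977495
0.01 [0.34985426 0.29811282 0.01      ] 168.4951994398119 0.12791582831893433
0.02 [0.34444574 0.28728634 0.02      ] 173.59138928662574 0.13157646250595334
0.03 [0.35237211 0.29498264 0.03      ] 169.67244304662196 0.12485060342841371
0 [0.34935976 0.29039923 0.        ] 169.89989443680992 0.1248754484733405
0.01 [0.34993688 0.28822913 0.01      ] 170.84078133605186 0.1239434191447216
0.02 [0.350514   0.28605904 0.02      ] 171.7956639523104 0.1230453144480865
```

The bay sits at about 176° and the pointer at about 171°, an overshoot of roughly +0.09 rad. I'll nudge it back by about 7 mm at the post.

Request:
{"method": "move_arm", "body": {"rows": [{"slide":[0,40,0],"yaw":10.5},{"slide":[0,40,0],"yaw":10.5},{"slide":[2,40,0],"yaw":10.5},{"slide":[1,40,0],"yaw":10.5},{"slide":[0,0,-30],"yaw":10.5},{"slide":[0,0,-40],"yaw":10.5},{"slide":[0,0,-30],"yaw":10.5},{"slide":[0,0,-20],"yaw":10.5},{"slide":[0,0,-22],"yaw":0},{"slide":[0,0,-22],"yaw":0},{"slide":[0,0,-22],"yaw":0},{"slide":[0,0,0],"yaw":0}], "claw": 0.4}}

```text
t: 10.75
eef_pos: [0.4664, 0.3602, 0.0425]
ee_rot: [0.673, 0.74, -0.001, -0.001]
force: [-0.5, -0.1, 0.3]
grip_width: 0.0351
```

Request:
{"method": "move_arm", "body": {"rows": [{"slide":[0,0,0],"yaw":0},{"slide":[0,0,0],"yaw":0},{"slide":[4,0.3,0],"yaw":-2},{"slide":[4,0.3,0],"yaw":-2},{"slide":[3,0.2,0],"yaw":0},{"slide":[0,0,0],"yaw":0},{"slide":[0,0,0],"yaw":0}], "claw": 0.24}}

```text
t: 11.62
eef_pos: [0.478, 0.3613, 0.0437]
ee_rot: [0.699, 0.716, 0.0, 0.0]
force: [-0.2, -1.3, -0.2]
grip_width: 0.0211
```

Request:
{"method": "move_arm", "body": {"rows": [{"slide":[0,0,0],"yaw":0},{"slide":[0,0,0],"yaw":0},{"slide":[0,0,40],"yaw":0},{"slide":[0,0,60],"yaw":0},{"slide":[0,-50,60],"yaw":-10.5},{"slide":[0,-60,30],"yaw":-10.5},{"slide":[0,-60,10],"yaw":-10.5},{"slide":[0,-60,0],"yaw":-10.5},{"slide":[0,-60,0],"yaw":-10.5},{"slide":[10,-60,0],"yaw":-10.5},{"slide":[10,0,0],"yaw":-10.5},{"slide":[6,0,0],"yaw":-10.5}], "claw": 1}}

```text
t: 13.12
eef_pos: [0.5043, 0.0245, 0.2298]
ee_rot: [0.998, 0.06, 0.0, -0.0]
force: [0.9, -0.1, -0.0]
grip_width: 0.0883
```

```bash
cat >> ring.py <<'E'
        for n,z in(("cup_mid",.135),("block_short_mid",.095),("post_top",.072)):
            for p in r.pinpoint(c,n)[:1]: print(n,p["score"],atz(c,p["xy"],z))
        q=best(lambda v:-samp(c,g,circ(v,.0255,.156)).mean(),(.504,.014),.006);print("cuprim",q.x,q.fun)
E
python3 ring.py; python3 v.py p6 .50 .01 .15 40
```

```text
top disc [0.4726 0.2682] -22.98263478586582 bay [0.4138 0.2768] 58.63496283030167 171.66751444469114 0.05937605552745844
cup_mid 0.72 [0.4896 0.0061 0.135 ]
block_short_mid 0.53 [0.4914 0.0048 0.095 ]
post_top 0.74 [0.48   0.3566 0.072 ]
cuprim [0.5274 0.0394] -86.13243815752067
scene disc [0.4743 0.2728] -37.17407161405875 bay [0.4193 0.2839] 66.22002908146293 168.67381253008946 0.05612004807841722
cup_mid 0.79 [0.4992 0.0123 0.135 ]
block_short_mid 0.67 [0.5001 0.0127 0.095 ]
post_top 0.67 [0.4814 0.3547 0.072 ]
cuprim [0.4012 0.05  ] -137.2375658421183
top 246 172 5.0
scene 231 150 5.0
13.625 [0.5039 0.0256 0.2298] [0.998 0.065 0.    0.   ] [-0.3  0.   0.7] 0.08815044161490888
```

View pics/p6.png

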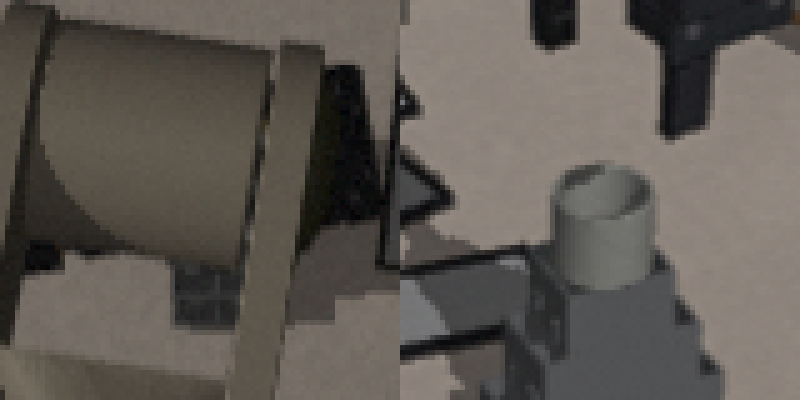

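```bash
python3 -c "
from h import *
s=r.camera('scene');o=r.get_obs();print(o['eef_pos'])
print(proj(s,[o['eef_pos']])-[231,150])
print('cup scene',atz(s,(271.8/W,188/H),.156), 'base', atz(s,(271.8/W,193.5/H),.135))
c=r.camera('top');print('cup top',atz(c,(288.7/W,213/H),.156))
for n,u,v,z in(('TL',280.4,195.3,.038),('TR',298.3,195.3,.038),('BL',280.4,237.3,.038),('BR',298.3,237.3,.038)): print(n,atz(c,(u/W,v/H),z))
"
```

```text
[0.50389912 0.02553745 0.22980423]
[[42.28006239 16.05838579]]
cup scene [0.49818104 0.00974845 0.156     ] base [0.494813   0.00415089 0.135     ]
cup top [0.49754742 0.00467795 0.156     ]
TL [0.55543669 0.02752453 0.038     ]
TR [ 0.55394205 -0.02321028  0.038     ]
BL [0.43642492 0.03078333 0.038     ]
BR [ 0.43501933 -0.01975092  0.038     ]
```

Request:
{"method": "move_arm", "body": {"rows": [{"slide":[-6,-18.5,0],"yaw":-9},{"slide":[0,0,0],"yaw":0},{"slide":[0,0,-30],"yaw":0},{"slide":[0,0,-30],"yaw":0},{"slide":[0,0,-25],"yaw":0},{"slide":[0,0,-15],"yaw":0},{"slide":[0,0,0],"yaw":0},{"slide":[0,0,0],"yaw":0}], "claw": 1}}

```text
t: 14.72
eef_pos: [0.4984, 0.0071, 0.1304]
ee_rot: [1.0, -0.013, 0.001, 0.0]
force: [-0.1, 0.0, 0.4]
grip_width: 0.0882
```

```bash
python3 v.py p7 .50 .01 .12 30
```

```text
top 256 182 6.666666666666667
scene 241 170 6.666666666666667
14.825 [0.4984 0.007  0.1305] [ 1.    -0.014  0.001  0.   ] [-0.6  0.2 -0.2] 0.08828209327138652
```

View pics/p7.png

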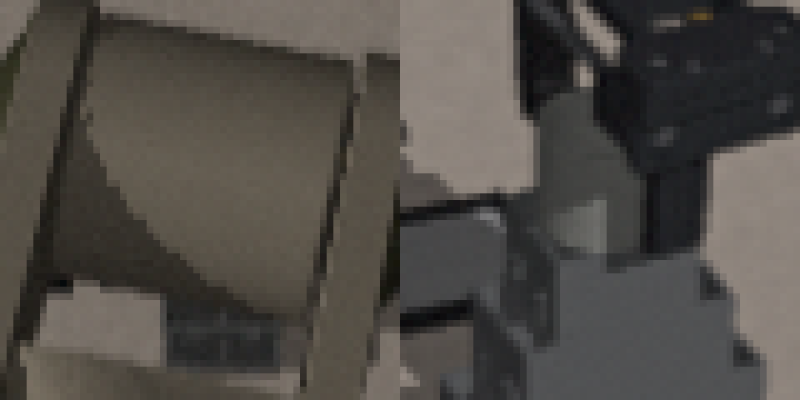

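The cup sits between the two fingers and the tips are clear of the block top. Closing now.

Request:
{"method": "move_arm", "body": {"rows": [{"slide":[0,0,0],"yaw":0},{"slide":[0,0,0],"yaw":0},{"slide":[0,0,0],"yaw":0},{"slide":[0,0,0],"yaw":0},{"slide":[0,0,0],"yaw":0},{"slide":[0,0,20],"yaw":0},{"slide":[0,0,40],"yaw":0},{"slide":[0,0,20],"yaw":0}], "claw": 0.4}}

```text
t: 15.82
eef_pos: [0.4983, 0.0069, 0.2114]
ee_rot: [1.0, -0.014, 0.001, 0.0]
force: [1.0, 0.1, -0.8]
grip_width: 0.0504
```

Request:
{"method": "move_arm", "body": {"rows": [{"slide":[-13.5,45.5,0],"yaw":0},{"slide":[-13.5,45.5,0],"yaw":0},{"slide":[-14,45.5,0],"yaw":0},{"slide":[-14,45.5,0],"yaw":0},{"slide":[-14,45.5,0],"yaw":0},{"slide":[-14,45.5,0],"yaw":0},{"slide":[0,0,-20],"yaw":0},{"slide":[0,0,-40],"yaw":0},{"slide":[0,0,-40],"yaw":0},{"slide":[0,0,-36],"yaw":0},{"slide":[0,0,0],"yaw":0},{"slide":[0,0,0],"yaw":0}]}}

```text
t: 17.32
eef_pos: [0.4156, 0.2802, 0.0749]
ee_rot: [1.0, -0.014, 0.001, -0.0]
force: [0.4, 1.2, -0.6]
grip_width: 0.0505
```

```bash
python3 v.py p8 .42 .28 .05 40; python3 ring.py|grep disc
```

```text
top 152 205 5.0
scene 316 235 5.0
17.425 [0.4157 0.2802 0.0752] [ 1.    -0.014  0.001 -0.001] [ 0.4  0.3 -0.4] 0.05058033205194544
top disc [0.4714 0.2696] -15.277690991983022 bay [0.4106 0.2614] 24.06742520539896 -172.31369629519145 0.0613460995689352
scene disc [0.4755 0.2727] -37.22322454118668 bay [0.3238 0.2433] 29.016832261336567 -169.03030294937332 0.1544703670149407
```

View pics/p8.png

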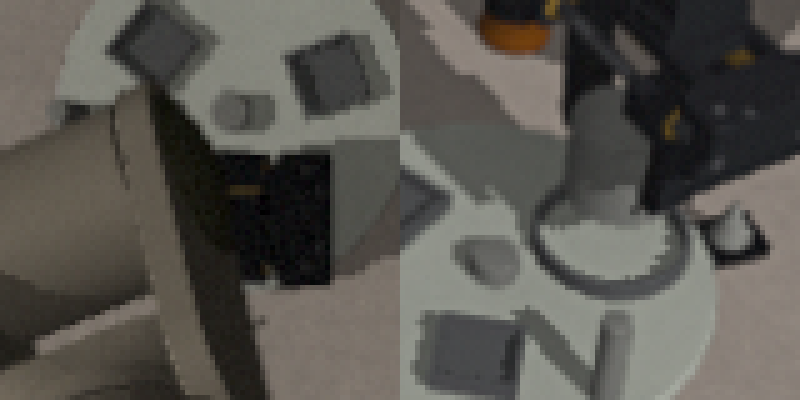

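```bash
python3 -c "
from h import *
s=r.camera('scene');t=np.linspace(0,6.283,200)
f=lambda x,y,R,z:(proj(s,np.c_[x+R*np.cos(t),y+R*np.sin(t),0*t+z])-[316,235])*5+[400,0]
for a in((.4157,.2802,.038,.032),(.4157,.2802,.038,.022),(.4157,.2802,.026,.0585),(.4157,.2802,.026,.1005)):
  q=f(*a);print(a,q.min(0),q.max(0))
"
```

```text
(0.4157, 0.2802, 0.038, 0.032) [526.74036711 171.41974736] [688.60051359 284.50588297]
(0.4157, 0.2802, 0.038, 0.022) [524.67169757 186.69709947] [685.69490284 299.89878493]
(0.4157, 0.2802, 0.026, 0.0585) [558.23722344 147.24433408] [670.51412714 224.34345743]
(0.4157, 0.2802, 0.026, 0.1005) [567.87032246  79.3415612 ] [682.65080028 155.88253283]
```

Ring and cup both project within about 2 mm of where they should be, so I'm lowering the cup.

Request:
{"method": "move_arm", "body": {"rows": [{"slide":[0,0,-12],"yaw":0},{"slide":[0,0,-12],"yaw":0},{"slide":[0,0,-8],"yaw":0},{"slide":[0,0,-4],"yaw":0},{"slide":[0,0,0],"yaw":0},{"slide":[0,0,0],"yaw":0}]}}

```text
t: 18.62
eef_pos: [0.415, 0.28, 0.0378]
ee_rot: [1.0, -0.014, 0.0, -0.0]
force: [-1.3, -0.0, 0.9]
grip_width: 0.0505
```

Request:
{"method": "move_arm", "body": {"rows": [{"slide":[0,0,0],"yaw":0},{"slide":[0,0,0],"yaw":0},{"slide":[0,0,0],"yaw":0},{"slide":[0,0,20],"yaw":0},{"slide":[0,0,60],"yaw":0},{"slide":[0,0,60],"yaw":0},{"slide":[15,-50,20],"yaw":0},{"slide":[15,-50,0],"yaw":0},{"slide":[15,-50,0],"yaw":0},{"slide":[15,-50,0],"yaw":0},{"slide":[15,-50,0],"yaw":0},{"slide":[6,-22,0],"yaw":0}], "claw": 0.9}}

```text
t: 20.12
eef_pos: [0.4965, 0.0055, 0.1976]
ee_rot: [1.0, -0.015, 0.0, 0.0]
force: [0.2, -0.2, 0.7]
grip_width: 0.0793
```

```bash
python3 v.py p9 .46 .14 .05 75; python3 ring.py|grep disc
python3 -c "
from h import *
np.set_printoptions(precision=4,suppress=True)
for k in('scene','top'):
  c=r.camera(k)
  for n,z in(('cup_mid',.043),('block_short_mid',.095),('block_mid_mid',.057),('block_long_mid',.019)):
    for p in r.pinpoint(c,n)[:2]: print(k,n,round(p['score'],2),atz(c,p['xy'],z))
"
```

```text
top 166 154 2.6666666666666665
scene 235 171 2.6666666666666665
20.225 [0.4964 0.006  0.1975] [ 1.    -0.016 -0.     0.   ] [0.1 0.4 1.2] 0.07949019180463311
top disc [0.4727 0.2683] -23.417234670336555 bay [0.4138 0.2775] 60.938780453657856 171.0918862411359 0.059608034483338825
scene disc [0.4752 0.2726] -36.65250289174244 bay [0.4193 0.2846] 70.00294603453244 167.9283674770336 0.05714497140466286
scene cup_mid 0.62 [0.4149 0.2814 0.043 ]
scene block_short_mid 0.57 [0.5084 0.0157 0.095 ]
scene block_mid_mid 0.83 [0.4947 0.0132 0.057 ]
scene block_long_mid 0.89 [0.5033 0.0103 0.019 ]
top cup_mid 0.75 [0.4186 0.2843 0.043 ]
```

View pics/p9.png

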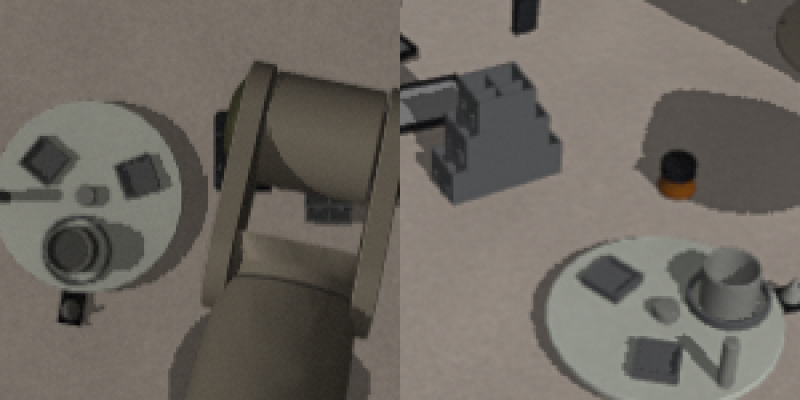

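The cup stands upright in the round bay, centred at top crop (75,250), and the bay lines up with the pointer at (72,307). The stack is intact. Next is the short block.

Request:
{"method": "move_arm", "body": {"rows": [{"slide":[1,0,-30],"yaw":0},{"slide":[0,0,-30],"yaw":0},{"slide":[0,0,-30],"yaw":0},{"slide":[0,0,-19.5],"yaw":0},{"slide":[0,0,0],"yaw":0},{"slide":[0,0,0],"yaw":0}]}}

```text
t: 21.88
eef_pos: [0.4975, 0.0078, 0.089]
ee_rot: [1.0, -0.014, 0.001, 0.0]
force: [0.4, -0.1, 0.7]
grip_width: 0.0793
```

Request:
{"method": "move_arm", "body": {"rows": [{"slide":[0,0,0],"yaw":0},{"slide":[0,0,0],"yaw":0},{"slide":[0,0,0],"yaw":0},{"slide":[0,0,0],"yaw":0},{"slide":[0,0,0],"yaw":0},{"slide":[0,0,15],"yaw":0},{"slide":[0,0,35],"yaw":0},{"slide":[0,0,20],"yaw":0},{"slide":[0,0,0],"yaw":0}], "claw": 0.4}}

```text
t: 23.0
eef_pos: [0.4973, 0.0079, 0.159]
ee_rot: [1.0, -0.014, 0.001, 0.0]
force: [0.7, 0.4, -1.2]
grip_width: 0.0498
```

```bash
python3 v.py p10 .50 .01 .10 40
```

```text
top 246 173 5.0
scene 230 166 5.0
23.1 [0.4965 0.008  0.1573] [ 1.    -0.014 -0.001 -0.   ] [-1.   0.3 -1.2] 0.05007503940094373
```

View pics/p10.png

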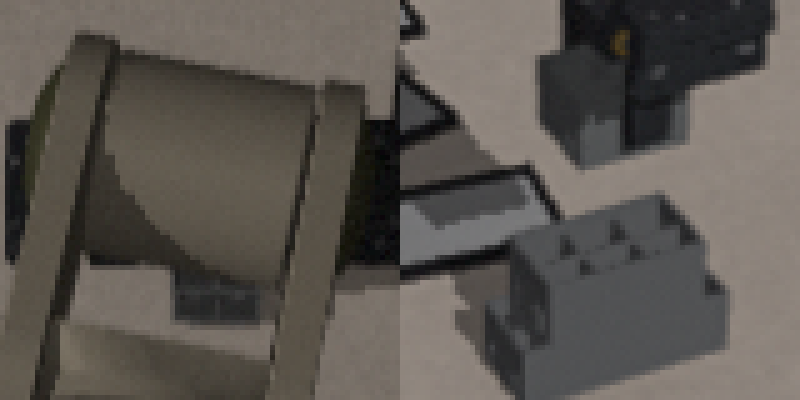

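The short block is held level above the middle block, with its bottom front corner at crop (582,168) and its right corner at (688,140). I'll check its offset in the grip along x.

```bash
cat > off.py <<'E'
from h import *
import sys
s=r.camera('scene')
def pr(P,o,sc): return ((proj(s,P)-o)*sc+[400,0]).round()
p=r.get_obs()['eef_pos']
for dx in(-.008,0,.008):
  print(dx,pr([[p[0]+dx+.03,p[1]+.025-.001,p[2]-.0125],[p[0]+dx-.03,p[1]+.025+.001,p[2]-.0125]],[230,166],5).tolist())
print('mid', [ (dx,pr([[.497+dx+.045,.008+.025-.001,.076],[.497+dx-.045,.008+.025+.001,.076]],[230,166],5).tolist()) for dx in(-.006,0,.006)])
print('long', [ (dx,pr([[.497+dx+.06,.008+.025-.0015,.038]],[230,166],5).tolist()) for dx in(-.006,0,.006)])
E
python3 off.py
```

```text
-0.008 [[594.0, 162.0], [702.0, 133.0]]
0 [[580.0, 167.0], [688.0, 137.0]]
0.008 [[565.0, 171.0], [674.0, 141.0]]
mid [(-0.006, [[562.0, 284.0], [718.0, 236.0]]), (0, [[552.0, 287.0], [708.0, 239.0]]), (0.006, [[541.0, 290.0], [698.0, 243.0]])]
long [(-0.006, [[535.0, 350.0]]), (0, [[525.0, 354.0]]), (0.006, [[514.0, 357.0]])]
```

Request:
{"method": "move_arm", "body": {"rows": [{"slide":[4,-43,0],"yaw":3},{"slide":[4,-43,0],"yaw":3},{"slide":[4,-43,0],"yaw":3},{"slide":[4,-43,0],"yaw":2},{"slide":[4,-43,0],"yaw":0},{"slide":[4.5,-43,0],"yaw":0},{"slide":[0,0,-30],"yaw":0},{"slide":[0,0,-40],"yaw":0},{"slide":[0,0,-25],"yaw":0},{"slide":[0,0,0],"yaw":0},{"slide":[0,0,0],"yaw":0}]}}

```text
t: 24.52
eef_pos: [0.5218, -0.2503, 0.0638]
ee_rot: [0.997, 0.082, 0.0, 0.0]
force: [-0.1, -0.1, -0.4]
grip_width: 0.0502
```

```bash
python3 v.py p11 .52 -.25 .03 40; python3 -c "
from h import *
for k in('scene','top'):
  c=r.camera(k)
  p=r.get_obs()['eef_pos']
  a=np.radians(9.4);R=np.array([[np.cos(a),-np.sin(a)],[np.sin(a),np.cos(a)]])
  q=np.array([[.03,.025],[-.03,.025],[.03,-.025],[-.03,-.025]])@R.T+p[:2]
  t=np.array([[.042,.037],[-.042,.037],[.042,-.037],[-.042,-.037]])@R.T+[.521,-.25]
  print(k,proj(c,np.c_[q,[p[2]-.0125]*4]).round(1).tolist(),proj(c,np.c_[t,[.01]*4]).round(1).tolist())
"
```

```text
top 337 165 5.0
scene 182 142 5.0
24.625 [ 0.5219 -0.2504  0.0643] [0.997 0.082 0.001 0.001] [-0.2 -0.2 -1. ] 0.049812465332322586
scene [[218.1, 183.1], [235.2, 176.3], [208.8, 175.6], [225.7, 169.2]] [[217.9, 198.2], [241.5, 188.5], [204.4, 187.0], [227.6, 177.8]]
top [[368.6, 195.2], [372.9, 216.2], [385.9, 191.9], [390.2, 212.8]] [[361.3, 193.6], [367.1, 222.0], [386.1, 188.8], [391.9, 217.2]]
```

View pics/p11.png

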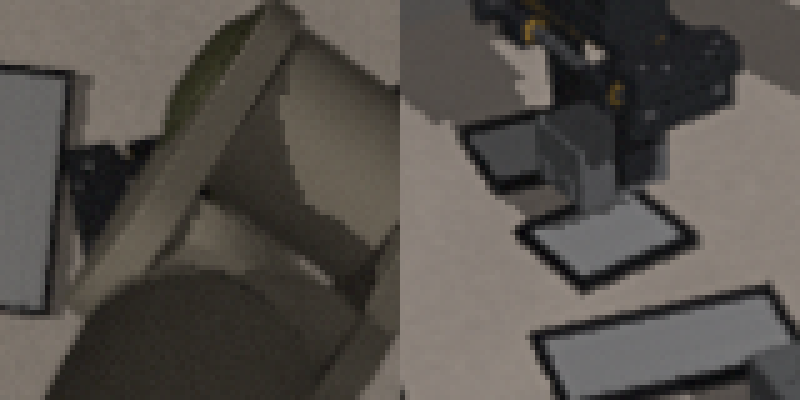

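The block's front corner at crop (582,213) and the tray's front corner at (583,291) show the same small offset from prediction, so they are aligned. Lowering.

Request:
{"method": "move_arm", "body": {"rows": [{"slide":[0,0,-20],"yaw":0},{"slide":[0,0,-15],"yaw":0},{"slide":[0,0,-8],"yaw":0},{"slide":[0,0,-4.5],"yaw":0},{"slide":[0,0,0],"yaw":0},{"slide":[0,0,0],"yaw":0}]}}

```text
t: 25.48
eef_pos: [0.5216, -0.2502, 0.0165]
ee_rot: [0.997, 0.082, 0.0, 0.0]
force: [-2.9, 0.9, 6.6]
grip_width: 0.0498
```

Request:
{"method": "move_arm", "body": {"rows": [{"slide":[0,0,0],"yaw":0},{"slide":[0,0,0],"yaw":0},{"slide":[0,0,0],"yaw":0},{"slide":[0,0,25],"yaw":0},{"slide":[0,0,50],"yaw":0},{"slide":[-4,43,50],"yaw":-3},{"slide":[-4,43,10],"yaw":-3},{"slide":[-4,43,0],"yaw":-3},{"slide":[-4,43,0],"yaw":-2},{"slide":[-4,43,0],"yaw":0},{"slide":[-4.5,43,0],"yaw":0},{"slide":[0,0,0],"yaw":0}], "claw": 0.9}}

```text
t: 26.98
eef_pos: [0.4967, 0.0077, 0.1482]
ee_rot: [1.0, -0.012, -0.0, -0.0]
force: [0.6, -0.8, 0.2]
grip_width: 0.0793
```

```bash
cat > blk.py <<'E'
from h import *
np.set_printoptions(precision=4,suppress=True)
for k in('scene','top'):
  c=r.camera(k)
  for n,z in(('block_short_mid',.023),('block_mid_mid',.023),('block_long_mid',.023),('cup_mid',.043)):
    for p in r.pinpoint(c,n)[:2]: print(k,n,round(p['score'],2),atz(c,p['xy'],z))
print(r.get_obs()['t'],r.get_obs()['eef_pos'])
E
python3 blk.py
```

```text
scene block_short_mid 0.76 [ 0.5231 -0.2329  0.023 ]
scene block_short_mid 0.22 [0.5086 0.0155 0.023 ]
scene block_mid_mid 0.89 [ 0.4839 -0.0283  0.023 ]
scene block_long_mid 0.89 [0.5056 0.0139 0.023 ]
scene cup_mid 0.84 [0.4128 0.279  0.043 ]
top block_short_mid 0.88 [ 0.5215 -0.2478  0.023 ]
top block_short_mid 0.37 [ 0.5006 -0.3603  0.023 ]
top block_mid_mid 0.46 [0.4983 0.0014 0.023 ]
top cup_mid 0.51 [0.4191 0.2777 0.043 ]
27.475 [0.4973 0.0051 0.148 ]
```

Request:
{"method": "move_arm", "body": {"rows": [{"slide":[0,2.5,-20],"yaw":0},{"slide":[0,0,-30],"yaw":0},{"slide":[0,0,-30],"yaw":0},{"slide":[0,0,-17.5],"yaw":0},{"slide":[0,0,0],"yaw":0},{"slide":[0,0,0],"yaw":0}]}}

```text
t: 28.22
eef_pos: [0.4976, 0.0079, 0.0512]
ee_rot: [1.0, -0.014, 0.001, 0.0]
force: [0.6, -0.3, -0.0]
grip_width: 0.0792
```

Request:
{"method": "move_arm", "body": {"rows": [{"slide":[0,0,0],"yaw":0},{"slide":[0,0,0],"yaw":0},{"slide":[0,0,0],"yaw":0},{"slide":[0,0,0],"yaw":0},{"slide":[0,0,0],"yaw":0},{"slide":[0,0,15],"yaw":0},{"slide":[0,0,35],"yaw":0},{"slide":[0,0,20],"yaw":0},{"slide":[0,0,0],"yaw":0}], "claw": 0.4}}

```text
t: 29.35
eef_pos: [0.4976, 0.0081, 0.1213]
ee_rot: [1.0, -0.014, 0.001, 0.0]
force: [-0.0, -0.5, -0.7]
grip_width: 0.0496
```

Request:
{"method": "move_arm", "body": {"rows": [{"slide":[0.7,-46.2,0],"yaw":-1.5},{"slide":[0.7,-46.2,0],"yaw":0},{"slide":[0.7,-46.2,0],"yaw":0},{"slide":[0.7,-46.3,0],"yaw":0},{"slide":[0.7,-46.3,0],"yaw":0},{"slide":[0.7,-46.3,0],"yaw":0},{"slide":[0.7,-46.3,0],"yaw":0},{"slide":[0.6,-46.3,0],"yaw":0},{"slide":[0,0,0],"yaw":0},{"slide":[0,0,-30],"yaw":0},{"slide":[0,0,-27],"yaw":0},{"slide":[0,0,0],"yaw":0}]}}

```text
t: 30.85
eef_pos: [0.5018, -0.36, 0.061]
ee_rot: [1.0, -0.027, -0.002, -0.002]
force: [1.0, -0.2, -0.0]
grip_width: 0.05
```

```bash
python3 v.py p12 .50 -.34 .03 40; python3 -c "
from h import *
k='scene'
c=r.camera(k);o=r.get_obs()
p=o['eef_pos']
a=np.radians(-3.1);R=np.array([[np.cos(a),-np.sin(a)],[np.sin(a),np.cos(a)]])
q=np.array([[.045,.025],[-.045,.025],[.045,-.025]])@R.T+p[:2]
t=np.array([[.057,.037],[-.057,.037],[.057,-.037]])@R.T+[.503,-.362]
t2=np.array([[.042,.037],[-.042,.037],[.042,-.037]])@R.T+[.521,-.25]
for A,z in((q,p[2]-.0132),(t,.01)): print(((proj(c,np.c_[A,[z]*3])-[c0 for c0 in proj(c,[.5,-.34,.03])[0].astype(int)-40])*5+[400,0]).round().tolist())
"
```

```text
top 369 171 5.0
scene 176 126 5.0
30.95 [ 0.5029 -0.3614  0.0638] [ 1.    -0.027 -0.    -0.   ] [0.1 0.3 0.3] 0.049587558605362445
[[529.0, 193.0], [666.0, 161.0], [503.0, 155.0]]
[[522.0, 263.0], [693.0, 223.0], [484.0, 206.0]]
```

View pics/p12.png

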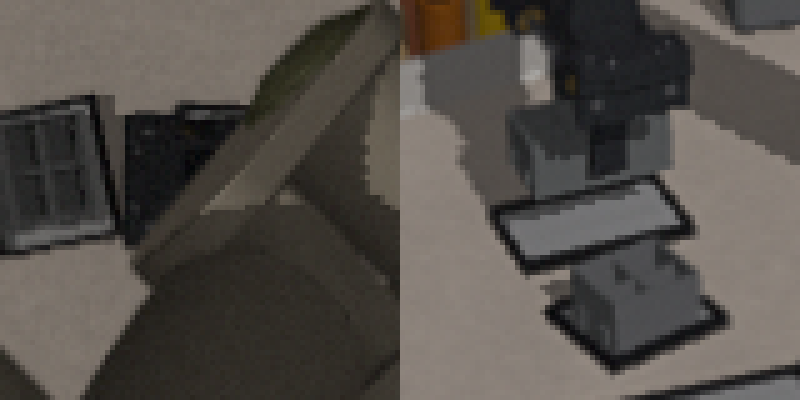

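The short block sits flat in its tray. The middle block lines up with its own tray, both about 1 px off prediction in the same direction. Lowering.

Request:
{"method": "move_arm", "body": {"rows": [{"slide":[0,0,-20],"yaw":0},{"slide":[0,0,-15],"yaw":0},{"slide":[0,0,-8],"yaw":0},{"slide":[0,0,-3.8],"yaw":0},{"slide":[0,0,0],"yaw":0},{"slide":[0,0,0],"yaw":0}]}}

```text
t: 31.75
eef_pos: [0.5029, -0.3622, 0.0171]
ee_rot: [1.0, -0.027, 0.0, 0.0]
force: [0.2, 0.3, -0.9]
grip_width: 0.0497
```

Request:
{"method": "move_arm", "body": {"rows": [{"slide":[0,0,0],"yaw":0},{"slide":[0,0,0],"yaw":0},{"slide":[0,0,0],"yaw":0},{"slide":[0,0,25],"yaw":0},{"slide":[0,0,50],"yaw":0},{"slide":[0,46,30],"yaw":1.5},{"slide":[-1,54,0],"yaw":0},{"slide":[-1,54,0],"yaw":0},{"slide":[-1,54,0],"yaw":0},{"slide":[-1,54,0],"yaw":0},{"slide":[-1,54,0],"yaw":0},{"slide":[0,54,0],"yaw":0}], "claw": 0.9}}

```text
t: 33.25
eef_pos: [0.4975, 0.0097, 0.122]
ee_rot: [1.0, -0.014, 0.0, 0.0]
force: [0.9, -0.1, -0.1]
grip_width: 0.0795
```

Request:
{"method": "move_arm", "body": {"rows": [{"slide":[0,0,0],"yaw":0},{"slide":[0,0,-30],"yaw":0},{"slide":[0,0,-30],"yaw":0},{"slide":[0,0,-30],"yaw":0},{"slide":[0,0,0],"yaw":0},{"slide":[0,0,0],"yaw":0}]}}

```text
t: 34.0
eef_pos: [0.4983, 0.0073, 0.0327]
ee_rot: [1.0, -0.015, 0.001, 0.0]
force: [0.2, -0.4, -0.2]
grip_width: 0.0791
```

Request:
{"method": "move_arm", "body": {"rows": [{"slide":[-1,0,-12],"yaw":0},{"slide":[0,0,-8],"yaw":0},{"slide":[0,0,0],"yaw":0},{"slide":[0,0,0],"yaw":0}]}}

```text
t: 34.5
eef_pos: [0.4968, 0.008, 0.0118]
ee_rot: [1.0, -0.014, 0.0, 0.0]
force: [-0.7, 0.7, 0.4]
grip_width: 0.0794
```

Request:
{"method": "move_arm", "body": {"rows": [{"slide":[0,0,0],"yaw":0},{"slide":[0,0,0],"yaw":0},{"slide":[0,0,0],"yaw":0},{"slide":[0,0,0],"yaw":0},{"slide":[0,0,0],"yaw":0},{"slide":[0,0,15],"yaw":0},{"slide":[0,0,25],"yaw":0},{"slide":[0,0,20],"yaw":0},{"slide":[0,0,0],"yaw":0}], "claw": 0.4}}

```text
t: 35.62
eef_pos: [0.4971, 0.008, 0.0725]
ee_rot: [1.0, -0.014, 0.001, 0.0]
force: [0.2, -0.0, -2.0]
grip_width: 0.0497
```

Request:
{"method": "move_arm", "body": {"rows": [{"slide":[9.5,-34.5,0],"yaw":-3},{"slide":[9.5,-34.5,0],"yaw":-3.2},{"slide":[9.5,-34.5,0],"yaw":0},{"slide":[10,-34,0],"yaw":0},{"slide":[0,0,0],"yaw":0},{"slide":[0,0,-20],"yaw":0},{"slide":[0,0,0],"yaw":0},{"slide":[0,0,0],"yaw":0}]}}

```text
t: 36.62
eef_pos: [0.5351, -0.1289, 0.0518]
ee_rot: [0.998, -0.068, -0.0, -0.0]
force: [-1.0, 0.7, -2.1]
grip_width: 0.0499
```

```bash
python3 v.py p13 .53 -.15 .03 45; python3 -c "
from h import *
c=r.camera('scene');p=r.get_obs()['eef_pos']
a=np.radians(-7.8);R=np.array([[np.cos(a),-np.sin(a)],[np.sin(a),np.cos(a)]])
q=np.array([[.06,.025],[-.06,.025],[.06,-.025]])@R.T+p[:2]
t=np.array([[.072,.037],[-.072,.037],[.072,-.037]])@R.T+[.5357,-.1296]
for A,z in((q,p[2]-.012),(t,.01)): print(((proj(c,np.c_[A,[z]*3])-(proj(c,[.53,-.15,.03])[0].astype(int)-45))*400/90+[400,0]).round().tolist())
"
```

```text
top 297 157 4.444444444444445
scene 189 155 4.444444444444445
36.725 [ 0.5354 -0.1292  0.0522] [ 0.998 -0.068  0.     0.   ] [ 0.3 -0.7 -1.4] 0.049528303518006384
[[525.0, 248.0], [711.0, 209.0], [503.0, 203.0]]
[[514.0, 302.0], [734.0, 255.0], [482.0, 236.0]]
```

View pics/p13.png

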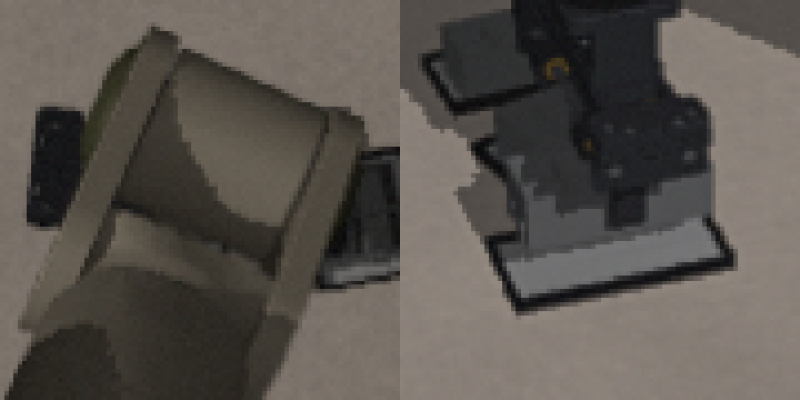

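The long block's front corner at crop (525,250) and the tray's front corner at (518,312) match prediction. Lowering.

Request:
{"method": "move_arm", "body": {"rows": [{"slide":[0,0,-15],"yaw":0},{"slide":[0,0,-10],"yaw":0},{"slide":[0,0,-7],"yaw":0},{"slide":[0,0,-4],"yaw":0},{"slide":[0,0,0],"yaw":0},{"slide":[0,0,0],"yaw":0}]}}

```text
t: 37.52
eef_pos: [0.5353, -0.1296, 0.0159]
ee_rot: [0.998, -0.068, 0.0, 0.0]
force: [-1.2, 0.3, 0.9]
grip_width: 0.0498
```

Request:
{"method": "move_arm", "body": {"rows": [{"slide":[0,0,0],"yaw":0},{"slide":[0,0,0],"yaw":0},{"slide":[0,0,0],"yaw":0},{"slide":[0,0,25],"yaw":0},{"slide":[0,0,50],"yaw":0},{"slide":[0,0,60],"yaw":0},{"slide":[-60,0,60],"yaw":0},{"slide":[-50,-50,30],"yaw":0},{"slide":[-50,-60,0],"yaw":0},{"slide":[-40,-60,0],"yaw":0},{"slide":[-30,-60,0],"yaw":0},{"slide":[-30,-60,0],"yaw":0}], "claw": 0.9}}

```text
t: 39.02
eef_pos: [0.3184, -0.3836, 0.2196]
ee_rot: [0.998, -0.068, 0.0, 0.0]
force: [0.8, -0.5, -0.4]
grip_width: 0.0794
```

```bash
python3 blk.py; python3 ring.py|grep disc; python3 v.py p14 .50 -.05 .02 105
```

```text
scene block_short_mid 0.77 [ 0.5246 -0.2259  0.023 ]
scene block_mid_mid 0.9 [ 0.5064 -0.3545  0.023 ]
scene block_mid_mid 0.49 [ 0.5345 -0.2389  0.023 ]
scene block_long_mid 0.64 [ 0.5478 -0.1146  0.023 ]
scene cup_mid 0.91 [0.4192 0.2847 0.043 ]
top block_mid_mid 0.63 [ 0.5061 -0.3599  0.023 ]
top block_long_mid 0.68 [ 0.5331 -0.1277  0.023 ]
top cup_mid 0.74 [0.4162 0.2866 0.043 ]
39.525 [ 0.3204 -0.3811  0.2195]
top disc [0.4726 0.268 ] -23.821555466663618 bay [0.4138 0.2775] 61.69924527336609 170.86310425015955 0.05961182651450722
scene disc [0.4749 0.2727] -34.86110972510545 bay [0.4193 0.2845] 66.85802442882316 167.95360696170005 0.05689535487635435
top 203 109 1.9047619047619047
scene 155 113 1.9047619047619047
40.025 [ 0.3197 -0.382   0.2193] [ 0.998 -0.068  0.    -0.   ] [-0.2 -0.4  0.9] 0.07930944012610558
```

The viewer allows no more pictures. The numbers agree, though: each release height put the block's underside about 4 mm above the table, which is the tray floor, with low forces. Bay and pointer still agree. Handing in.

```bash
python3 -c "
from station import r
print(r.close_job())"
```

```text
the job is handed in; nothing more can be done
None
```

I finished the job and handed it in at about 40 s of the 128 s allowed. No verdict was reported.

**What I did:** I turned the carousel by its post. It overshot by about 5° (0.09 rad), so I nudged it back. I then stood the cup in the round bay and set the short, middle and long blocks in their own trays. Everything was released and the arm moved clear.

**Last checks:**
- **Carousel:** the bay measured 171° in the top camera and 168° in the scene camera. The pointer is at roughly 171°, so the worst reading is about 0.05 rad off.
- **Cup:** a picture after release showed it upright in the bay. The networks' later positions put it about 3–8 mm from the bay centre.
- **Blocks:** at release each block's underside was about 4 mm above the table, which is the tray floor. The grip positions were within about 1 mm of my tray estimates. A picture showed the short block flat in its tray.

**Disagreements and gaps:**
- The two cameras differed by 5–8 mm, mostly in y, so I used their average.
- The scene network put the short block about 24 mm (and the long block about 19 mm) from where I placed them. The top network was within 3 mm of both. I discounted the scene network because that camera sees those blocks at a slant and its pictures agreed with the placing.
- The 16-picture limit blocked the last overall view, so the final state of the middle and long blocks was checked by numbers only.

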